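# Put the plug gauge away and latch its sliding cover

### The job

Lay the plug gauge flat in the open compartment of the gauge box and let go of it. Then press the cover's thumb catch down to the depth at which its tongue finds the gate slot and the cover comes free (this depth is different each time and has to be felt), slide the cover over the compartment fully home, and let the catch spring up and lock. Work gently, do not force the catch or the stop, and leave the marker, the small parts box and the dial gauge where they lie.

Things in the scene. Friction and masses are not known exactly. Their poses are not given: they have to be found in the camera images.
- plug_gauge: steel plug gauge lying on the worktop, 106 long (its y), 20 wide (x), 17 high (z), 110 g; grip the hexagonal handle (y -27 to +37, 20 across the flats in x); origin: centre of its underside. It may lie in either of two places, the marker in the other
- gauge_box: grey storage box fixed to the worktop, 176 (x) x 208 (y), origin at the centre of its underside. -y half: open compartment; +y half: closed deck where the flat aluminium cover is parked. Side walls reach z = 55, wall between compartment and deck 43. On its -x face a screwed steel gate plate with an H-shaped slot: an upright notch at each end, a level run between, set at any height
- compartment (a point): centre of the compartment's floor, 14 above the worktop; axes as the box. The compartment measures 126 (x) x 88 (y) inside and is 30 deep under the cover; lay the gauge with its length along x, anywhere in it
- cover (a joint): slide of the flat cover (162 x 98 x 5, top at z = 49) along the box's y: 0 = home over the compartment, at a rigid stop; 0.098 = fully open, where it starts within 2 mm. Closing moves it towards the box's -y. Friction 1 to 5 N when free; while the catch's tongue stands in an end notch the cover moves only about 2 mm
- catch (a joint): sprung thumb catch on the cover, moves straight down: 0 = up, 0.018 = at its stop; 2 N starts it, then 0.25 N per mm. The cover is free to leave the notch only at one depth, hidden, 4 to 15 mm, good to about +-1.2 mm; shallower or deeper its tongue hits the steel gate. Once 10 mm along, the slot holds the depth; within 2 mm of home it can spring up and lock
- catch_pad (a point): centre of the top of the catch's black pad, 73.5 above the worktop when up; moves with catch and cover; axes as the box. The pad is 40 (x) x 62 (y) with a lip 4 thick, 8 high across each y end, 54 apart inside: press closed fingertips down between the lips, push the cover by the lip on the -y side. It is not made for gripping
- marker_a: marker pen lying on the worktop, 135 long (y), 17 thick; bystander
- tip_box: small flat parts box 41 x 61 x 19; bystander
- dial_gauge: round dial gauge lying on its back, 96 x 58 x 24; bystander

How it is judged:
By the outcome, as a careful person would: the job done as asked, in the order asked, and still so for the second after the job is handed in, with the robot touching nothing.
It also fails if it takes over 56 s, if anything falls off the work surface, if the arm or the gripper's body presses on something with over 40 N, if the wrist force passes 120 N, or if a joint passes its speed limit or range.

### The arm

A 7-joint arm with a two-finger parallel gripper is mounted at the origin on a cart in front of the work surface, level with it; the furniture and walls round the work are solid. World frame = base frame: x ahead of the robot, y to its left, z up, the work surface at z = 0. Lengths are in m, angles in rad, forces in N, time in s.
With the tool pointing down it reaches from about 0.4 to 0.9 m from the base axis. Payload 5.6 kg.
Tool frame: the origin (TCP) lies midway between the tips of the shut fingers; the grasp point (between the pads) lies 19 mm behind it; z points along the fingers, y is the line along which they close (so a half turn about z gives the same grasp; the last joint's range is limited). The gripper opens to 92 mm and grips with 3 to 60 N. Pads are 20 mm wide; open, the fingers measure 128 mm over their backs; the gripper's body (75 mm by 189 mm) begins 69 mm behind the grasp point.
Start: joints at [-1.311, 0.468, -0.012, 1.603, 0.006, 1.071, -0.056], TCP at [0.194, 0.62, 0.215] pointing down, gripper open.
Joint ranges: [-2.53, 2.53], [-0.31, 2.02], [-1.57, 1.55], [0.28, 2.44], [-1.29, 4.43], [0.15, 1.84], [-2.92, 2.92]. Speed limits (rad/s): [2.57, 2.57, 3.14, 3.14, 3.14, 3.14, 3.14].

### API

Orientations are given as a 3x3 rotation matrix whose columns are the frame's x, y, z axes.
In Python, from station import env gives the robot as it stands. Calls block until the motion is done:
- env.reach(position, orientation): joint-space move of the TCP to a pose.
- env.movel(position, frame=None, rate=0.15): straight line of the TCP; frame=None keeps the orientation; rate is the mean speed in m/s.
- env.goto_joints(angles): joint-space move.
- env.release() and env.grasp(squeeze=None): open the fingers fully, or close them until they stop; squeeze is the grip in N (None keeps the last).
- env.pause(seconds).
- env.inverse_kinematics(position, orientation): joint angles nearest the present ones, or None.
- env.read_camera(name): name is "side" or "top"; returns (picture, depth): 400x640x3 uint8, red, green, blue; 400x640 float32, m along the optical axis (not along the pixel's ray), 0 where there is no reading.
- env.camera_info(name): a dict with "intrinsics" (3x3 intrinsics, pixels), "eye" and "rotation" of the camera in the world. Camera axes: x right, y up, looking along -z (the intrinsics and any distortion apply to the point x, -y, -z); pixel columns grow to the right and rows downward; lengths in m; the calibration is good to about 2 mm. A picture is of the moment at which its call begins. camera_info takes no time and is no camera call.
A pose or a line that the arm cannot do raises env.PlanningError and nothing moves.
- env.finish_job(): hands the job in; it is judged then, once.
Readings, each from a call of its own:
- env.read_t(): time.
- env.read_joint_positions(): joint angles.
- env.read_joint_velocities(): joint speeds.
- env.read_tau(): joint torques, N m.
- env.read_ee_pos(): TCP position.
- env.read_tcp_rot(): TCP orientation.
- env.read_wrist_force(): force on the tool from outside, world axes, zero at the start.
- env.read_moment(): the same for the moment, N m.
- env.read_gripper_width(): finger opening in m.
- env.read_grasp_force(): force on a finger pad.
Only numpy, scipy, OpenCV 4.12 (cv2) and the standard library are available. Lean on these libraries where they do the work, as an engineer would, in place of code of your own. Each camera call takes 0.05 s, during which the arm holds its last target. There are 200 camera calls.

## Working session

There is one attempt and no reset: what is moved stays moved. The work goes in short steps, each a Python script; the robot and the scene stay as the last script left them, time stands still between calls to the robot, and variables do not carry over. Pictures are saved under pics/ and viewed, at most 10 in all, crops included, and the job is handed in when it is done.

```bash
mkdir -p pics; ls; cat > h.py <<'E'
from station import env
import numpy as np, cv2
def cloud(name):
    im,d=env.read_camera(name); c=env.camera_info(name); K=np.array(c["intrinsics"])
    v,u=np.mgrid[0:d.shape[0],0:d.shape[1]]
    p=np.stack([(u-K[0,2])/K[0,0]*d,-(v-K[1,2])/K[1,1]*d,-d],-1)
    P=p@np.array(c["rotation"]).T+np.array(c["eye"]); P[d==0]=np.nan
    return im,P
E
python3 - <<'E'
from h import *
for n in("side","top"):
    c=env.camera_info(n);print(n,c)
    im,P=cloud(n);cv2.imwrite(f"pics/{n}0.png",im[:,:,::-1]);np.savez(f"{n}0.npz",im=im,P=P)
print(env.read_t(),env.read_tcp_rot(),env.read_wrist_force())
E
```

```text
pics
station.py
side {'intrinsics': array([[462.41258146,   0.        , 324.29016171],
       [  0.        , 462.41258146, 189.64025475],
       [  0.        ,   0.        ,   1.        ]]), 'eye': array([ 0.46244261, -0.70623543,  0.69641556]), 'rotation': array([[ 0.99912855,  0.01237781, -0.03986139],
       [-0.03915683,  0.60865466, -0.79246845],
       [ 0.01445279,  0.7933387 ,  0.60860893]])}
top {'intrinsics': array([[370.62175964,   0.        , 316.87309617],
       [  0.        , 370.62175964, 193.43276729],
       [  0.        ,   0.        ,   1.        ]]), 'eye': array([0.34518327, 0.06732044, 0.95478689]), 'rotation': array([[-0.01800949,  0.98640018, -0.16337181],
       [-0.99943929, -0.02237333, -0.02491046],
       [-0.02822685,  0.16283158,  0.98625003]])}
0.1 [[-9.54470640e-01  2.98304667e-01 -3.50429355e-04]
 [ 2.98304845e-01  9.54469385e-01 -1.55320941e-03]
 [-1.28855525e-04 -1.58702755e-03 -9.99998732e-01]] [ 0.19696499  0.22510224 -0.52576339]
```

View pics/side0.png

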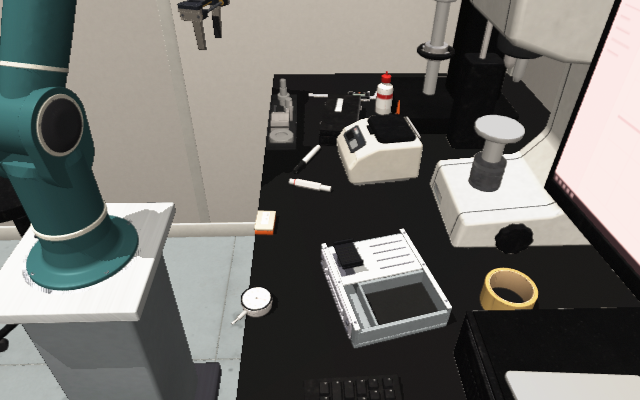

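View pics/top0.png

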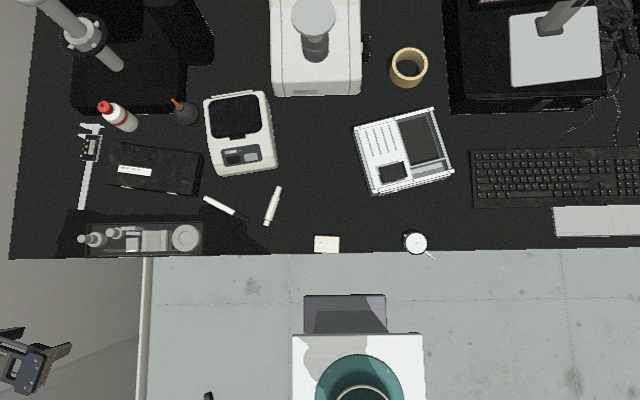

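The side view shows the box around (385,288), with the black pad at (347,255). Two slim objects lie at side (308,160) and (310,184), which are top (225,208) and (272,205). I'll zoom in to tell the gauge from the marker.

```bash
python3 - <<'E'
import numpy as np,cv2
s=np.load("side0.npz");t=np.load("top0.npz")
a=cv2.resize(s["im"][135:205,270:350],None,fx=5,fy=5,interpolation=cv2.INTER_CUBIC)
b=cv2.resize(t["im"][170:240,190:300],None,fx=3.6,fy=5,interpolation=cv2.INTER_CUBIC)
c=cv2.resize(np.hstack([s["im"][225:350,315:455],t["im"][95:200,345:460][:, :]] if 0 else [s["im"][225:350,315:455],t["im"][90:215,345:460]]),None,fx=3.1,fy=2,interpolation=cv2.INTER_CUBIC)[:, :796]
m=np.zeros((600,800,3),np.uint8);m[:350,:400]=a;m[:350,400:796]=b;m[350:600,:c.shape[1]]=c
cv2.imwrite("pics/zoom0.png",m[:,:,::-1])
for n,d in(("s",s),("t",t)):
    P=d["P"]
    for uv in ([(317,150),(308,160),(300,182),(310,184),(322,187),(347,255),(360,250),(395,300),(285,190)] if n=="s" else [(212,201),(225,208),(240,215),(277,190),(272,205),(267,220),(393,173),(380,140),(420,140),(300,220)]):
        print(n,uv,P[uv[1],uv[0]].round(4))
E
```

```text
s (317, 150) [0.4943 0.3624 0.0127]
s (308, 160) [0.4691 0.3169 0.0106]
s (300, 182) [0.4483 0.2117 0.0161]
s (310, 184) [0.4728 0.2002 0.0182]
s (322, 187) [0.5018 0.1905 0.0159]
s (347, 255) [ 0.5378 -0.0976  0.0744]
s (360, 250) [ 0.5674 -0.0603  0.0495]
s (395, 300) [ 0.6248 -0.1574  0.0154]
s (285, 190) [0.4111 0.1998 0.001 ]
t (212, 201) [0.4869 0.3618 0.0168]
t (225, 208) [0.4684 0.3285 0.0137]
t (240, 215) [0.4495 0.2894 0.0132]
t (277, 190) [0.5117 0.1935 0.0178]
t (272, 205) [0.4726 0.206  0.0205]
t (267, 220) [0.435  0.2194 0.0159]
t (393, 173) [ 0.5374 -0.0958  0.072 ]
t (380, 140) [ 0.6283 -0.0717  0.0492]
t (420, 140) [ 0.6352 -0.1801  0.0184]
t (300, 220) [ 0.4349  0.1365 -0.002 ]
```

View pics/zoom0.png

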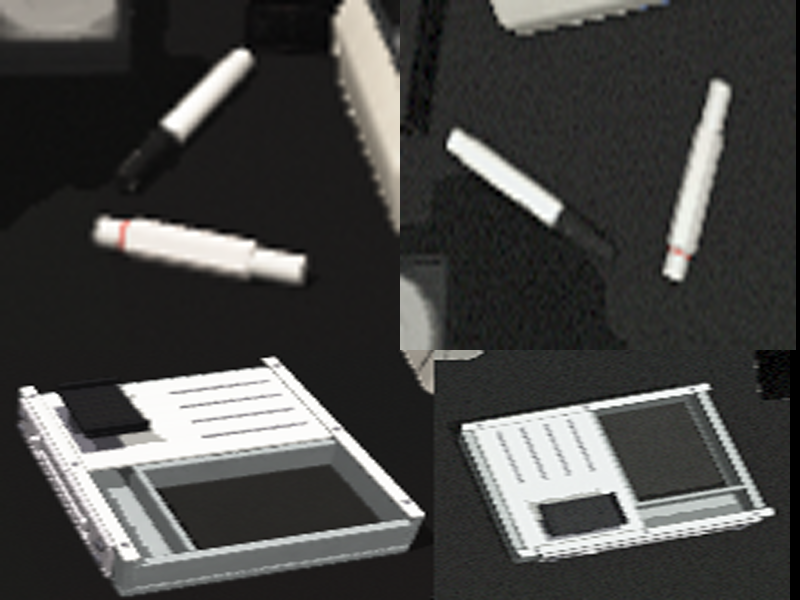

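Centre top of the zoom: the gauge is the piece with the red band, at side (310,184) and top (272,205). The marker is the black and white one. The pad sits on the box's -x side, and the open compartment is towards world -y. Next I'll measure both.

```bash
python3 - <<'E'
import numpy as np,cv2
R=lambda P,lo,hi:(P[...,0]>lo[0])&(P[...,0]<hi[0])&(P[...,1]>lo[1])&(P[...,1]<hi[1])&(P[...,2]>lo[2])&(P[...,2]<hi[2])
for n in("side","top"):
    d=np.load(n+"0.npz");P=d["P"];im=d["im"].astype(int)
    m=R(P,(.40,.15,-.01),(.54,.26,.04))&(im.max(-1)>110)
    m=cv2.morphologyEx(m.astype(np.uint8),cv2.MORPH_OPEN,np.ones((2,2)))>0
    q=P[m];r=cv2.minAreaRect(q[:,:2].astype(np.float32));print(n,"gauge",len(q),np.round(cv2.boxPoints(r),4).tolist(),np.round(r[0],4),np.round(r[1],4),r[2],"ztop",np.percentile(q[:,2],[50,90,97]))
    red=m&(im[...,0]-im[...,1]>40);print(" red",P[red].mean(0).round(4))
    q=P[R(P,(.42,-.32,.046),(.78,.03,.060))]
    # robust to stray points
    r=cv2.minAreaRect(q[:,:2].astype(np.float32));print(" box",len(q),np.round(r[0],4),np.round(r[1],4),r[2],np.percentile(q[:,2],[50,98]))
    print("  ",np.round(cv2.boxPoints(r),4).tolist())
    q=P[R(P,(.48,-.18,.067),(.62,-.0,.09))];r=cv2.minAreaRect(q[:,:2].astype(np.float32))
    print(" pad",len(q),np.round(r[0],4),np.round(r[1],4),r[2],np.percentile(q[:,2],[10,50,95]))
    k=R(P,(.45,-.32,.004),(.75,-.05,.024))&(im.max(-1)<90);k=cv2.morphologyEx(k.astype(np.uint8),cv2.MORPH_OPEN,np.ones((3,3)))
    nn,l,st,_=cv2.connectedComponentsWithStats(k)
    for i in range(1,nn):
        if st[i,4]>300:
            q=P[l==i];r=cv2.minAreaRect(q[:,:2].astype(np.float32));print(" floor",len(q),np.round(r[0],4),np.round(r[1],4),r[2],np.median(q[:,2]))
    for nm,lo,hi in(("tip",(.36,.03,.006),(.5,.13,.04)),("dial",(.3,-.25,.006),(.46,-.08,.05)),("marker",(.40,.262,.005),(.53,.4,.03))):
        q=P[R(P,lo,hi)];print("  ",nm,len(q),q.min(0).round(3),q.max(0).round(3))
E
```

```text
side gauge 279 [[0.42010000348091125, 0.2045000046491623], [0.5214999914169312, 0.1817999929189682], [0.5260999798774719, 0.20239999890327454], [0.424699991941452, 0.22509999573230743]] [0.4731 0.2034] [0.0211 0.1039] 77.38845825195312 ztop [0.01354148 0.01888855 0.02017058]
 red [0.4334 0.2155 0.0135]
 box 4092 [ 0.6638 -0.1625] [0.2978 0.3234] 13.691082954406738 [0.05123052 0.05891414]
   [[0.48089998960494995, -0.040699999779462814], [0.5573999881744385, -0.3549000024795532], [0.8468000292778015, -0.28439998626708984], [0.7702999711036682, 0.02979999966919422]]
 pad 613 [ 0.5398 -0.0948] [0.0403 0.0641] 13.57342529296875 [0.07354043 0.07552924 0.08284382]
 floor 1951 [ 0.635  -0.1624] [0.1174 0.0745] 14.5819673538208 0.01554815794457054
 floor 552 [ 0.5298 -0.3127] [0.0145 0.1481] 89.98538208007812 0.01610619036250832
   tip 329 [0.36  0.036 0.006] [0.451 0.123 0.023]
   dial 855 [ 0.328 -0.198  0.006] [ 0.398 -0.122  0.028]
   marker 324 [0.401 0.264 0.005] [0.529 0.4   0.029]
top gauge 303 [[0.41690000891685486, 0.21299999952316284], [0.5180000066757202, 0.17720000445842743], [0
[... 194 characters left out ...]
 0.0122]
 box 2882 [ 0.6652 -0.1628] [0.298  0.3226] 13.557279586791992 [0.05026564 0.05857147]
   [[0.48249998688697815, -0.04089999943971634], [0.5580999851226807, -0.3546000123023987], [0.8478000164031982, -0.2847000062465668], [0.7721999883651733, 0.02889999933540821]]
 pad 439 [ 0.5399 -0.0928] [0.0402 0.0626] 13.813957214355469 [0.07158742 0.07407535 0.08184178]
 floor 1307 [ 0.6369 -0.1773] [0.1202 0.0795] 13.92529582977295 0.0145049964443148
 floor 394 [ 0.53   -0.3117] [0.1499 0.0161] 0.7898920774459839 0.01459360648480107
   tip 311 [0.361 0.04  0.014] [0.392 0.101 0.024]
   dial 489 [ 0.33  -0.197  0.007] [ 0.397 -0.122  0.03 ]
   marker 383 [0.4   0.262 0.005] [0.53  0.4   0.026]
```

```bash
python3 - <<'E'
import numpy as np,cv2
R=lambda P,lo,hi:(P[...,0]>lo[0])&(P[...,0]<hi[0])&(P[...,1]>lo[1])&(P[...,1]<hi[1])&(P[...,2]>lo[2])&(P[...,2]<hi[2])
def big(m):
    n,l,st,_=cv2.connectedComponentsWithStats(m.astype(np.uint8));return l==1+st[1:,4].argmax()
for n in("side","top"):
    d=np.load(n+"0.npz");P=d["P"];im=d["im"].astype(int)
    for zl in (.006,.012):
        m=big(R(P,(.40,.15,zl),(.54,.26,.04))&(im.max(-1)>90));q=P[m][:,:2]
        w,V=np.linalg.eigh(np.cov(q.T));a=V[:,1]*np.sign(V[0,1]);pr=(q-q.mean(0))@a;c=q.mean(0)
        # centreline: mid of the lateral extent per axial bin
        lat=(q-c)@np.array([-a[1],a[0]]);b=[(x,(lat[s].min()+lat[s].max())/2) for x in np.arange(-.045,.05,.01) if (s:=abs(pr-x)<.005).sum()>3]
        b=np.array(b);k=np.polyfit(b[:,0],b[:,1],1)
        mid=(pr.min()+pr.max())/2;print(n,zl,m.sum(),"ang",np.degrees(np.arctan2(a[1],a[0])).round(2),"corr",np.degrees(k[0]).round(2),"len",np.ptp(pr).round(4),"latw",np.ptp(lat).round(4),"centre",(c+a*mid+np.array([-a[1],a[0]])*k[1]).round(4))
    m=big(R(P,(.42,-.32,.042),(.78,.05,.09)));q=P[m];r=cv2.minAreaRect(q[:,:2].astype(np.float32));print(" box",len(q),np.round(r[0],4),np.round(r[1],4),r[2])
    ex=np.array([np.cos(np.radians(13.7)),np.sin(np.radians(13.7))]);ey=np.array([-ex[1],ex[0]])
    X=q[:,:2]@ex;Y=q[:,:2]@ey;print("  X pct",np.percentile(X,[0,1,99,100]).round(4),"Y",np.percentile(Y,[0,1,99,100]).round(4))
E
```

```text
side 0.006 271 ang -19.21 corr 0.55 len 0.105 latw 0.0197 centre [0.4717 0.205 ]
side 0.012 205 ang -19.42 corr 0.88 len 0.105 latw 0.0198 centre [0.4718 0.2052]
 box 5384 [ 0.5972 -0.1289] [0.1857 0.2109] 13.858339309692383
  X pct [0.4567 0.4608 0.6406 0.6425] Y [-0.372  -0.37   -0.1653 -0.1611]
top 0.006 278 ang -19.16 corr -0.16 len 0.1054 latw 0.0191 centre [0.4724 0.2081]
top 0.012 225 ang -19.46 corr -0.4 len 0.1054 latw 0.0183 centre [0.4724 0.2081]
 box 3579 [ 0.5974 -0.1271] [0.1858 0.2084] 13.518683433532715
  X pct [0.4575 0.4617 0.6412 0.6435] Y [-0.3692 -0.3669 -0.1627 -0.1607]
```

```bash
cat >> h.py <<'E'
def rot(deg): # tool down, closing line (tool y) at deg in the world
    a=np.radians(deg);y=np.array([np.cos(a),np.sin(a),0]);z=np.array([0,0,-1.]);return np.column_stack([np.cross(y,z),y,z])
YAW=np.radians(13.7);EX=np.array([np.cos(YAW),np.sin(YAW)]);EY=np.array([-EX[1],EX[0]])
O=np.array([.5535,-.2655])   # box centre in rotated coordinates
def box(x,y,z): return np.append((O[0]+x)*EX+(O[1]+y)*EY,z)
def st(s=""): print(s,"t",round(env.read_t(),2),"p",env.read_ee_pos().round(4),"F",np.round(env.read_wrist_force(),1),"w",round(env.read_gripper_width(),4))
E
python3 - <<'E'
from h import *
g=np.array([.472,.2066]);R=rot(70.8)
env.reach([*g,.09],R);st()
env.movel([*g,.0045],rate=.12);st("down")
env.grasp(20);st("grip");print(env.read_grasp_force())
env.movel([*g,.14],rate=.2);st("up")
c=box(.0205,-.053,.14);print(c)
env.reach(c,rot(103.7));st("over")
im,P=cloud("side");cv2.imwrite("pics/over.png",cv2.resize(im[120:360,250:470],None,fx=2.5,fy=2.5)[:,:,::-1])
np.savez("over.npz",P=P,im=im)
E
```

```text
t 1.97 p [0.4719 0.2079 0.0902] F [-0.1  0.1 -0.3] w 0.0918
down t 2.83 p [0.4725 0.2069 0.005 ] F [0.2 0.3 1. ] w 0.092
grip t 3.92 p [0.472  0.2066 0.0045] F [ 0.4 -0.3  0.5] w 0.0195
19.99911457300186
up t 4.74 p [0.4712 0.2063 0.1391] F [ 0.3 -0.2 -1.3] w 0.0195
[ 0.63310214 -0.1734933   0.14      ]
over t 6.27 p [ 0.6331 -0.1717  0.1393] F [ 0.7 -0.1 -0.5] w 0.0196
```

View pics/over.png

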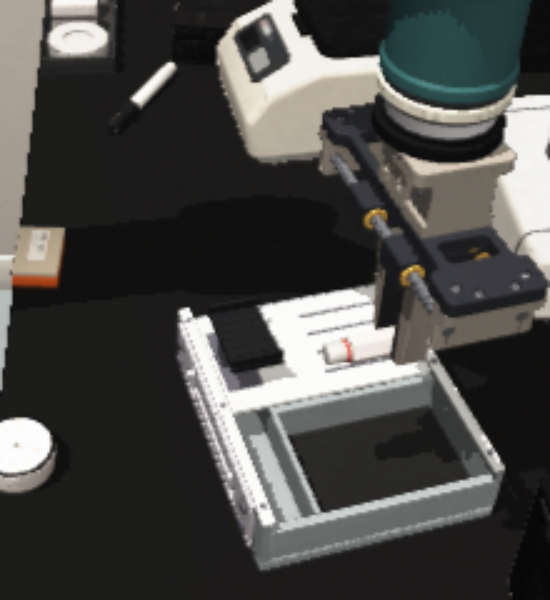

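The gauge (red band at crop (345,348)) is held level along the box's x axis over the compartment. Now I'll lower it until the floor is felt, then let go between the walls.

```bash
python3 - <<'E'
from h import *
c=box(.0205,-.053,.05)
env.movel(c,rot(103.7),rate=.15);st()
env.movel([c[0],c[1],.0215],rate=.08);env.pause(.15);st("low");f0=env.read_wrist_force()[2]
z=.0215
while z>.017:
    z-=.0008;env.movel([c[0],c[1],z],rate=.02);env.pause(.05)
    if env.read_wrist_force()[2]-f0>2: break
st("floor")
env.release();st("rel");env.pause(.1);st()
im,P=cloud("side");cv2.imwrite("pics/rel.png",cv2.resize(im[160:360,280:480],None,fx=2.5,fy=2.5)[:,:,::-1])
E
```

```text
t 7.07 p [ 0.6338 -0.1736  0.0508] F [ 1.  -0.3 -0.3] w 0.0192
low t 7.72 p [ 0.6335 -0.1737  0.0219] F [-0.1  0.1 -1.3] w 0.0196
floor t 9.22 p [ 0.6333 -0.1736  0.0185] F [-1.1 -0.   6.4] w 0.019
rel t 9.93 p [ 0.6334 -0.1747  0.0174] F [ 1.2 -4.1 -2.4] w 0.0613
 t 10.03 p [ 0.6334 -0.1747  0.0174] F [ 1.7 -3.3 -2.9] w 0.0614
```

View pics/rel.png

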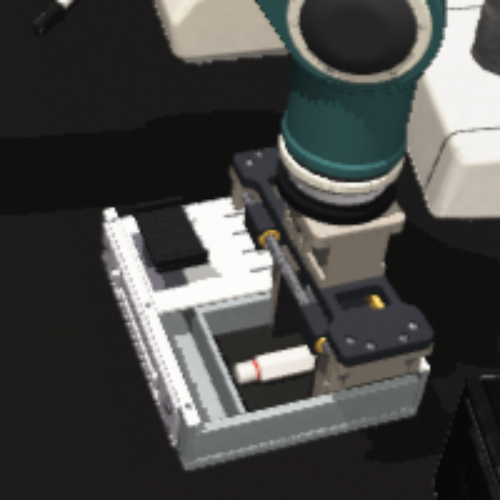

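The fingers stopped on the walls at 61 mm with only about 4 N net. The gauge (red band at crop (256,365)) lies flat and free in the compartment. Now I'll lift clear, shut the fingers and find the pad.

```bash
python3 - <<'E'
from h import *
p=env.read_ee_pos()
env.movel([p[0],p[1],.038],rate=.08);st("lift")
env.grasp(10);st("shut")
env.movel([p[0],p[1],.115],rate=.2);st("out")
im,P=cloud("top")
env.movel(box(-.0515,.0465,.115),rate=.2);st("over pad")
im,P2=cloud("side");cv2.imwrite("pics/pad.png",cv2.resize(im[160:360,280:480],None,fx=2.5,fy=2.5)[:,:,::-1])
env.movel(box(-.0515,.0465,.078),rate=.1);env.pause(.2);st("near")
E
```

```text
lift t 10.49 p [ 0.6302 -0.1754  0.0357] F [ -1.3  -4.6 -12.3] w 0.0652
shut t 10.71 p [ 0.6303 -0.1754  0.0358] F [ -1.   -5.1 -11.1] w 0.0645
out t 11.24 p [ 0.6333 -0.1736  0.1149] F [-0.5  0.2 -0.4] w 0.0341
over pad t 12.06 p [ 0.5403 -0.0946  0.1149] F [-0.  -0.5  0.5] w 0.0004
near t 12.82 p [ 0.5402 -0.094   0.0787] F [-1.1  0.   0.3] w 0.0002
```

View pics/pad.png

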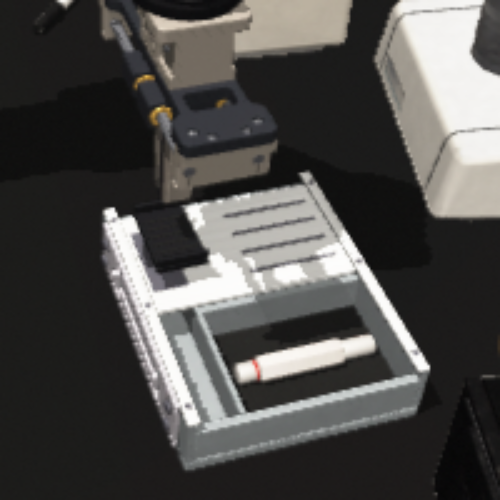

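The gauge lies flat and level in the compartment, (240,372) to (375,345), with the cover still open. Next I'll touch the pad, find the -y lip, then feel for depth under a light lateral load.

```bash
cat >> h.py <<'E'
PX,PY=-.0515,.0465
def loc(): # tool in box axes, and the forces along box y and z
    p=env.read_ee_pos();F=np.array(env.read_wrist_force());return p[:2]@EY-O[1],p[2],F[:2]@EY,F[2]
def to(y,z,rate=.03,pause=.06):
    env.movel(box(PX,y,z),rate=rate);env.pause(pause);return loc()
E
python3 - <<'E'
from h import *
z=.0775;y=PY
while z>.068:
    z-=.0008;r=to(y,z)
    if r[3]>1.5: break
print("pad",z,np.round(r,4),env.read_t())
while y>PY-.02:
    y-=.0015;r=to(y,z)
    if r[2]>4: break
print("lip",y,np.round(r,4),env.read_t())
E
```

```text
pad 0.07350000000000002 [0.0465 0.0737 0.1589 2.1529] 14.3667
lip 0.026999999999999982 [0.0287 0.0734 5.6473 3.9837] 18.375
```

```bash
python3 - <<'E'
from h import *
y=.0265;z=.0715;r=to(y,z,pause=.03);y0=None
for i in range(20):
    # preload to ~9 N: lag 3.3 N/mm
    y-=np.clip((9-r[2])/3500,-.0015,.0012)
    r=to(y,z,pause=.02);print(round(y,4),round(z,4),np.round(r,4),round(env.read_t(),1))
    if y0 is None and i==2: y0=r[0]
    if y0 is not None and r[0]<y0-.0022: print("FREE");break
    if r[2]>14 or r[3]>16: print("force");break
    if r[2]>6: z-=.0008
    if z<.0575: print("deep");break
E
```

```text
0.0255 0.0715 [0.0284 0.0711 8.0181 3.2437] 18.9
0.0252 0.0707 [0.0283 0.0704 7.5619 2.976 ] 19.2
0.0248 0.0699 [ 0.0257  0.0694  3.2454 -1.8376] 19.5
0.0236 0.0699 [ 0.0239  0.0695  3.9043 -1.8005] 19.7
0.0224 0.0699 [ 0.0224  0.0698  5.2627 -2.6821] 20.0
FREE
```

```bash
python3 - <<'E'
from h import *
print(np.round(loc(),4),env.read_moment())
im,P=cloud("side");np.savez("f.npz",im=im,P=P);cv2.imwrite("pics/free.png",cv2.resize(im[200:330,300:430],None,fx=4.5,fy=4.5,interpolation=cv2.INTER_CUBIC)[:,:,::-1])
X=P[...,:2]@EX-O[0];Y=P[...,:2]@EY-O[1];Z=P[...,2]
k=(abs(X-.03)<.04)&(Z>.0465)&(Z<.053)&(Y>-.03)&(Y<.03)
old=np.load("side0.npz")["P"];Xo=old[...,:2]@EX-O[0];Yo=old[...,:2]@EY-O[1];Zo=old[...,2]
for x in(0,.02,.04,.06):
  print(x,[np.round(np.sort(b[(abs(a-x)<.01)&(c>.0465)&(c<.053)&(abs(b)<.03)])[:6],4) for a,b,c in((Xo,Yo,Zo),(X,Y,Z))])
for a,b,c in((Xo,Yo,Zo),(X,Y,Z)):
  k=(abs(a-PX)<.022)&(c>.06)&(c<.085)&(b<.03)&(b>-.01);print("lip",np.percentile(b[k],[1,10,50]).round(4),np.percentile(c[k],[5,50,95]).round(4),k.sum())
E
```

```text
[ 0.0224  0.0698  5.2627 -2.6821] [1.01136163 0.11308369 0.06837896]
0 [array([-0.0039, -0.0037, -0.0029, -0.0028, -0.0028, -0.0025]), array([-0.012 , -0.0118, -0.0116, -0.0115, -0.0112, -0.0108])]
0.02 [array([-0.0079, -0.0074, -0.0061, -0.0055, -0.0037, -0.0037]), array([-0.0124, -0.0115, -0.0113, -0.0113, -0.0111, -0.0108])]
0.04 [array([-0.0074, -0.0054, -0.0039, -0.0029, -0.0027, -0.0026]), array([-0.0125, -0.0123, -0.0119, -0.0118, -0.0115, -0.0114])]
0.06 [array([-0.0092, -0.0084, -0.0043, -0.0032, -0.0031, -0.003 ]), array([-0.0126, -0.0119, -0.0117, -0.0115, -0.0113, -0.0112])]
lip [0.0139 0.0149 0.0164] [0.0708 0.0766 0.0833] 170
lip [0.0055 0.0064 0.0081] [0.0666 0.0726 0.0812] 184
```

View pics/free.png

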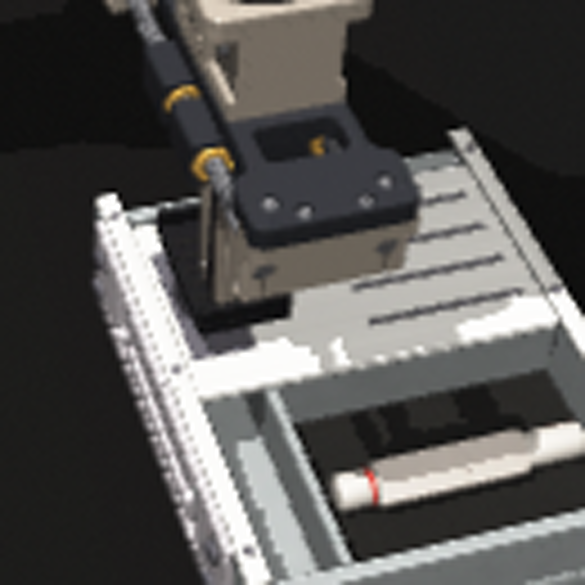

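The cover's leading edge has moved about 8.5 mm towards -y and the pad lip is about 4 mm lower, so the catch is free at roughly 4 mm. The gauge is undisturbed. I'll slide on, watching the force.

```bash
python3 - <<'E'
from h import *
y=.0224;z=.0697
while y>-.078:
    s=.002 if y>.016 else (.008 if y>-.05 else .0012)
    y-=s;r=to(y,z,rate=.05,pause=.02);print(round(y,4),np.round(r,4),round(env.read_t(),1))
    if r[2]>12 or abs(r[3])>14: print("stop");break
E
```

```text
0.0204 [ 0.0198  0.0697  2.1666 -1.487 ] 20.3
0.0184 [ 0.0179  0.0697  3.6145 -1.6919] 20.6
0.0164 [ 0.016   0.0697  1.1122 -1.2486] 20.8
0.0144 [ 0.0141  0.0697  3.11   -0.7635] 21.1
0.0064 [0.0052 0.07   0.4738 0.2793] 21.4
-0.0016 [-0.0027  0.07   -0.2555 -0.4253] 21.8
-0.0096 [-0.0104  0.0698  0.9494 -0.1721] 22.1
-0.0176 [-0.0184  0.0697  0.0584  0.4521] 22.4
-0.0256 [-0.0264  0.0697  0.2511 -0.1984] 22.7
-0.0336 [-0.0344  0.0697 -0.4161 -0.112 ] 23.1
-0.0416 [-0.0424  0.0697  0.2954 -0.6463] 23.4
-0.0496 [-0.0504  0.0697  0.5224  1.2338] 23.7
-0.0576 [-0.0584  0.0697 -0.3585 -0.1533] 24.0
-0.0588 [-0.0588  0.0697  1.8408  0.376 ] 24.3
-0.06 [-0.0598  0.0697  2.7302  1.2215] 24.6
-0.0612 [-0.0612  0.0697  1.952   0.8931] 24.8
-0.0624 [-0.0626  0.0697  2.1293  0.8853] 25.1
-0.0636 [-0.0639  0.0698  1.9031  1.5018] 25.4
-0.0648 [-0.0656  0.0701  0.5494  3.3665] 25.6
-0.066 [-0.0666  0.0699  0.085   2.5836] 25.9
-0.0672 [-0.067   0.0697  1.6379  3.406 ] 26.2
-0.0684 [-0.0672  0.0694  4.1128  2.6686] 26.4
-0.0696 [-0.0674  0.0693  7.9275  2.9435] 26.7
-0.0708 [-0.0675  0.069   8.1423  3.3824] 27.0
-0.072 [-0.0677  0.0688 10.9863  3.5717] 27.2
-0.0732 [-0.0678  0.0686 12.2673  3.6337] 27.5
stop
```

Home is reached: the stop is felt at about -0.0675, and the catch pushes up at 3.5 N in the end notch. I'll relax the side load, rise, and look.

```bash
python3 - <<'E'
from h import *
print(np.round(to(-.0685,.0690,pause=.1),4))
print(np.round(to(-.0685,.076,rate=.02,pause=.1),4))
print(np.round(to(-.0675,.13,rate=.15),4))
env.movel(box(-.10,.20,.2),rate=.25);env.pause(.2);st()
for n in("side","top"):
    im,P=cloud(n);X=P[...,:2]@EX-O[0];Y=P[...,:2]@EY-O[1];Z=P[...,2]
    k=(abs(X-PX)<.017)&(abs(Y-PY+.098)<.045)&(Z>.06)&(Z<.095);print(n,"pad z",np.percentile(Z[k],[20,50,95]).round(4),"Y",np.percentile(Y[k],[0,1,99,100]).round(4))
    k=(abs(X-.03)<.04)&(Z>.0465)&(Z<.053)&(abs(Y)<.15);print(" cover Y",np.percentile(Y[k],[0,1,99,100]).round(4))
    if n=="side":cv2.imwrite("pics/end.png",cv2.resize(im[130:360,230:480],None,fx=2.5,fy=2.5)[:,:,::-1])
E
```

```text
[-0.0673  0.0688  6.9093  3.3378]
[-0.0674  0.0753  5.2592  0.9326]
[-0.0677  0.129  -0.6153 -0.7684]
 t 30.55 p [0.4562 0.0429 0.1996] F [-0.1 -0.2  0.8] w 0.0003
side pad z [0.0742 0.0754 0.0829] Y [-0.0835 -0.0832 -0.0216 -0.0197]
 cover Y [-0.106  -0.1007  0.075   0.1001]
top pad z [0.0729 0.0746 0.082 ] Y [-0.0821 -0.0807 -0.0193 -0.019 ]
 cover Y [-0.1017 -0.0986 -0.0017  0.0239]
```

View pics/end.png

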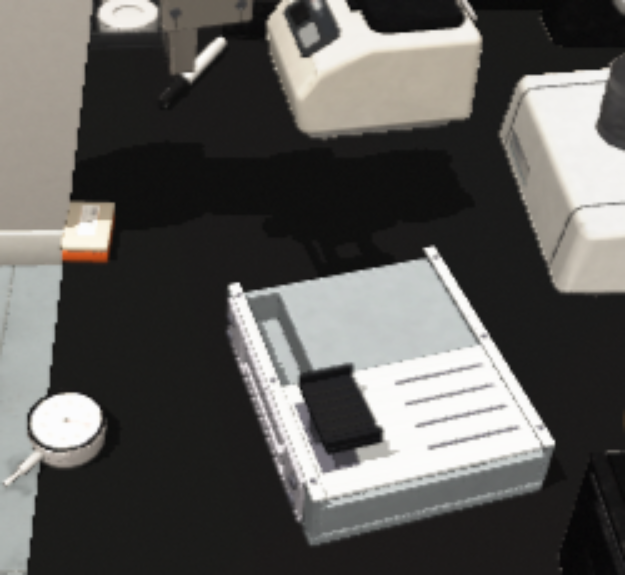

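The cover is home over the compartment, with the pad at crop (340,410), shifted about 97.5 mm. Its height is back to the starting value, so the catch is up and locked. The bystanders are where they were.

```bash
python3 -c "
from h import *
print(env.finish_job(),env.read_t())"
```

```text
the job is handed in; nothing more can be done
the job is handed in; nothing more can be done
```

The job is handed in: the gauge lies flat in the compartment, the cover is fully home with the catch up and locked, and the marker, parts box and dial gauge were not touched; on release the open fingers did press against the compartment walls, with only a few newtons net at the wrist.

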